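# Stack the cutter trays stepped and send them to the next station

## Task

On the carriage, at the loading station where it stands now, set the deep tray on the carriage's fixed bottom tray, stepped lengthwise by one lip's width to either end, then the shallow tray on the deep one, stepped one lip back the other way, so that each lies flat and square on the lips and rim below with its feet dropped clear of the lips. Then push the carriage along its rail to the next station until it clicks in, with the stack still in order, and let go. Leave everything else on the table where it is.

Things in the scene. Friction and masses are not known exactly. Their poses are not given: they have to be found in the camera images.
- deep_tray: Deeper of the two loose open tin trays: 150 x 64 mm, 54 mm high, about 0.26 kg. Origin: centre of its underside (foot bottoms); x along its length, z up; same when turned end for end. Walls 3 mm. A flat wooden lip 20 mm wide (|x| 55 to 75 mm) crosses each end, flush with the rim. Under each end a foot bar 6 mm high, |x| 60 to 70 mm, 48 mm wide in y; the rest of the underside is flat at z = 6 mm.
- deep_tray_bar (a point): Middle of the top of the deep tray's wooden cross bar, 51 mm above the tray's origin. The bar stands across the middle of the tray, 10 mm thick along x, 58 mm long, from the floor (41 mm below this point) up: pinch it from above, with fingers inside the tray, 50 mm free on either side up to the lips. Axes as the tray.
- shallow_tray: Shallower of the two loose trays: 40 mm high, about 0.20 kg, otherwise the same as the deep one (150 x 64 mm, same walls, lips, foot bars, origin and axes).
- shallow_tray_bar (a point): Middle of the top of the shallow tray's cross bar, 37 mm above the tray's origin and 27 mm above the tray's floor; otherwise as the deep tray's bar.
- slide: Fixed steel base of the rail slide, 130 x 330 mm, 24 mm high, two rails along its y. Origin: centre of its underside. Its +y axis, roughly towards the robot's left, is the carriage's way from the loading station (y = -70 mm, brass mark on the base's edge) to the next station (y = +70 mm, second brass mark).
- carriage (a joint): Carriage position along the rail (m): 0 = loading station (start), 0.140 = next station, positive along the slide's +y; stops at -0.010 and 0.152. A sprung ball detent at each station pulls it in from about 5 mm either side; passing in or out takes about 4 to 6 N, sliding between about 1 to 2 N. The carriage cannot turn or lift.
- bottom_rim (a point): Centre of the rim plane, 66 mm above the table, of the bottom tray fixed on the carriage (150 x 64 mm, walls, lips and cross bar like the loose trays). x along its length, away from the robot; y along the travel; z up. A seated tray has its flat underside on the rim below, one foot bar inside past the lip, the other outside the far end: steps of 15 to 30 mm fit. Unstepped, it stands 6 mm too high.
- post_top (a point): Centre of the top of the carriage's round upright wooden push post: 24 mm diameter, 95 mm tall on the carriage board, top 127 mm above the table, 160 mm from the bottom tray's centre on the robot's side. Pinch it or push its side to move the carriage.
- ramekin: Bystander: glazed red clay ramekin, 84 mm across, 45 mm high. Origin: centre of its underside.
- mould: Bystander: maple picture mould, a board 85 x 140 x 25 mm. Origin: centre of its underside.
- heart_cutter: Bystander: steel heart cutter lying flat, about 56 x 52 mm, 25 mm high. Origin: on the table inside the heart.
- sugar_jar: Bystander: glass jar with wooden cap, 72 mm across, 110 mm high. Origin: centre of its underside.
- scraper: Bystander: steel dough scraper with a wooden handle, 88 x 110 mm, 21 mm high. Origin: under its middle.
- shaker: Bystander: steel shaker can, 64 mm across, 100 mm high. Origin: centre of its underside.
There are look-alikes about, which are no part of the job. What is shaped like the shallow_tray but black, purple or yellow is not meant.

How it is judged:
By the outcome, as a careful person would: the job done as asked, in the order asked, and still so for the second after the job is handed in, with the robot touching nothing.
It also fails if it takes over 72 s, if anything falls off the work surface, if the arm or the gripper's body presses on something with over 40 N, if the wrist force passes 120 N, or if a joint passes its speed limit or range.

## Robot

A 7-joint arm with a two-finger parallel gripper is mounted at the origin on the work surface. World frame = base frame: x ahead of the robot, y to its left, z up, the work surface at z = 0. Lengths are in mm, angles in rad, forces in N, time in s.
With the tool pointing down it reaches from about 425 to 950 mm from the base axis. Payload 16.7 kg.
Tool frame: the origin (TCP) lies at the very end of the fingers, on their centre line; the grasp point (between the pads) lies 19 mm behind it; z points along the fingers, y is the line along which they close (so a half turn about z gives the same grasp; the last joint's range is limited). The gripper opens to 94 mm and grips with 3 to 60 N. Pads are 16 mm wide; open, the fingers measure 119 mm over their backs; the gripper's body (75 mm by 177 mm) begins 78 mm behind the grasp point.
Start: joints at [-1.401, 0.426, 0.074, 1.606, -0.034, 1.111, -0.067], TCP at [211.567, 640.948, 205.467] pointing down, gripper open.
Joint ranges: [-2.85, 2.85], [-0.5, 2.14], [-1.23, 1.37], [0.21, 2.46], [-1.02, 4.16], [0.16, 2.05], [-2.73, 2.73]. Speed limits (rad/s): [1.89, 1.89, 2.39, 2.39, 3.01, 3.01, 3.01].

## Interface

Orientations are given as a 3x3 rotation matrix whose columns are the frame's x, y, z axes.
In Python, from station import env gives the robot as it stands.
- The arm moves only by the tool apply_moves, never from a script. Its argument "series" is a list of rows, each a list of 3 entries, a list of its own where there are three numbers: the shift along the tool's x, y, z in mm, then the turn, a rotation vector about the tool's x, y, z in rad, then the finger opening in mm, from 0 to 94. A call has 1 to 12 rows; each row shifts and turns the commanded pose from where the row before left it, along the tool's axes as they then stand; what a row does not reach is not made up. A row lasts 1/12 s, in which the tool goes at most 41.7 mm and 7.16 degrees, less where a joint would pass 70% of its speed; a pose out of reach is approached as far as the arm can. A call is refused whole if a number of a shift passes 41.7 or a number of a turn 0.125, either way. A call with a gripper value outside its range is refused whole. The fingers move at their own pace and stop on an object; the grip force is fixed at half the most. Time passes only in rows, so rows that do not move let the fingers close. It gives the time, the measured TCP pose, the force, the opening and the grip force at its end, in the units of the state.
- env.get_obs(): the state, without advancing time (a new reading comes with each control period).
- env.get_image(name): name is "scene" or "side" or "wrist"; returns a dict with "pixels" (400x640x3 uint8, red, green, blue), "fx", "fy", "cx", "cy" (pixels), "world_from_camera" (4x4, takes a point from camera to world coordinates). Camera axes: x right, y down, z forward; pixel columns grow to the right and rows downward; lengths in mm; the calibration is good to about 2 mm. A picture is of the moment at which its call begins. There is no depth.
- env.sign_off(): hands the job in; it is judged then, once.
The state is a dict: "time": time; "joints": joint angles; "joint_vel": joint speeds; "effort": joint torques, N m; "eef_pos": TCP position; "orientation": TCP orientation; "ft_force": force on the tool from outside, world axes, zero at the start; "ft_torque": the same for the moment, N m; "opening": finger opening in mm; "gripper_force": force on a finger pad.
Only numpy, scipy, OpenCV 4.12 (cv2) and the standard library are available. Lean on these libraries where they do the work, as an engineer would, in place of code of your own. Each camera call takes 0.05 s, during which the arm holds its last target. There are 200 camera calls.

## Working session

There is one attempt and no reset: what is moved stays moved. The work goes in short steps, Python scripts to look and compute and a tool call to move; the robot and the scene stay as the last step left them, time stands still between calls to the robot, and variables do not carry over. Pictures are saved under pics/ and viewed, at most 10 in all, crops included, and the job is handed in when it is done.

Besides the shell and the picture viewer there is one more tool, called after "Emit:" by a JSON object that holds its "fn" and its "kwargs", one argument or row to a line. apply_moves: Moves the arm, as the interface text tells. Its arguments: {"type":"object","properties":{"series":{"type":"array","items":{"type":"array"}}},"required":["series"]}

```bash
mkdir -p pics; ls; python3 - <<'E'
from station import env
import cv2,numpy as np
o=env.get_obs();print(o['time'],o['eef_pos'],o['orientation'],o['opening'])
for n in("scene","side"):
    d=env.get_image(n);cv2.imwrite(f'pics/{n}0.png',d['pixels'][:,:,::-1]);print(n,d['fx'],d['cx'],d['cy'],np.round(d['world_from_camera'],3).tolist())
E
```

```text
pics
0.0 [211.45157062 640.53214552 204.74907835] [[-9.49603434e-01  3.13453693e-01 -3.17227474e-04]
 [ 3.13453832e-01  9.49602505e-01 -1.33322333e-03]
 [-1.16663771e-04 -1.36546962e-03 -9.99999061e-01]] 93.98038378972556
scene 453.8377376189938 322.97396680610257 196.9472270143974 [[-0.793, 0.519, -0.319, 996.514], [0.609, 0.664, -0.434, 640.819], [-0.013, -0.539, -0.842, 1398.163], [0.0, 0.0, 0.0, 1.0]]
side 369.38799045196 320.20883525100885 200.18156336641033 [[0.991, -0.098, 0.092, 388.484], [-0.134, -0.758, 0.638, -737.463], [0.007, -0.645, -0.764, 926.049], [0.0, 0.0, 0.0, 1.0]]
```

View pics/scene0.png

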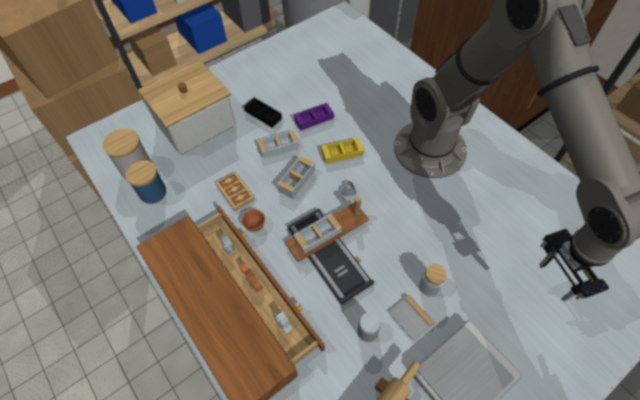

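View pics/side0.png

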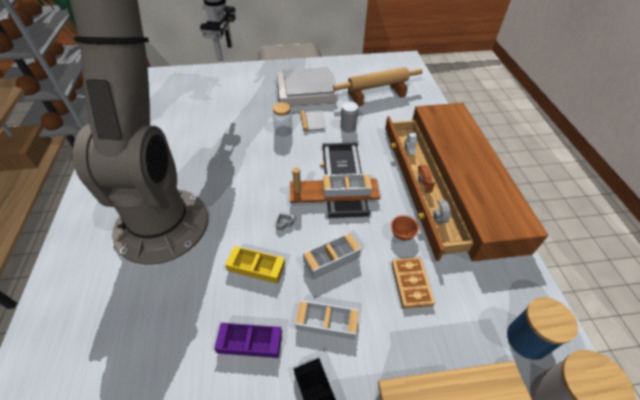

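Scene candidates for the trays:
- Grey tray A at (278,142).
- Grey tray B at (296,175).
- Fixed bottom tray at (318,232).
- Look-alikes: black (263,112), purple (314,116) and yellow (342,150).

In the side view A is at (327,318) and B at (332,254), and B looks deeper. I'll check with one close crop.

```bash
cat > h.py <<'E'
import numpy as np,cv2
from station import env
def ray(d,u,v):
    M=d['world_from_camera'];r=M[:3,:3]@[(u-d['cx'])/d['fx'],(v-d['cy'])/d['fy'],1];return M[:3,3],r
def onz(d,u,v,z):
    c,r=ray(d,u,v);return c+r*(z-c[2])/r[2]
def proj(d,p):
    M=d['world_from_camera'];q=M[:3,:3].T@(np.array(p)-M[:3,3]);return q[:2]/q[2]*[d['fx'],d['fy']]+[d['cx'],d['cy']]
def tool(p):  # world shift to tool axes
    o=env.get_obs();return o['orientation'].T@(np.array(p)-o['eef_pos'])
E
python3 - <<'E'
from h import *
d=env.get_image('side');s=env.get_image('scene')
a=cv2.resize(d['pixels'][160:350,270:410],None,fx=3,fy=3,interpolation=cv2.INTER_CUBIC)
b=cv2.resize(s['pixels'][120:270,240:370],None,fx=2.9,fy=2.9,interpolation=cv2.INTER_CUBIC)
im=np.zeros((570,800,3),np.uint8);im[:570,:420]=a;im[:435,420:797]=b[:435,:377]
cv2.imwrite('pics/crop.png',im[:,:,::-1])
E
```

```text
(no output)
```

View pics/crop.png

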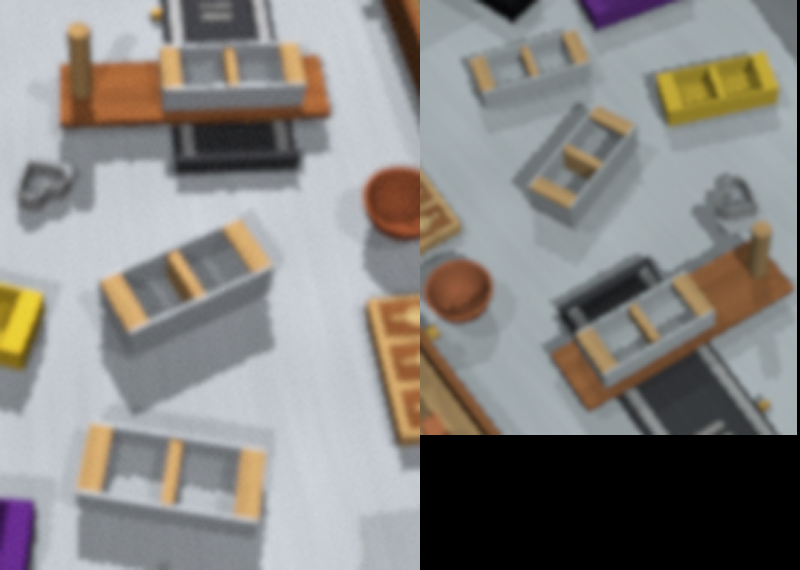

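Tray B is clearly the deep one: side crop rim corners (101,286), (238,221), (270,262), (130,334). A is the shallow one: (84,424), (266,448), (262,522), (79,490). Fixed tray: (165,45), (300,43), (305,83), (163,88). Post top: (79,28).

```bash
python3 - <<'E'
from h import *
d=env.get_image('side');s=env.get_image('scene')
C={'deep':(54,[(101,286),(238,221),(270,262),(130,334)],[(530,185),(592,107),(637,128),(577,211)]),
'shal':(40,[(84,424),(266,448),(262,522),(79,490)],[(470,60),(578,30),(591,62),(487,93)]),
'bot':(66,[(165,45),(300,43),(305,83),(163,88)],[(577,330),(690,272),(717,312),(603,372)]),
'post':(127,[(79,28)],[(762,228)])}
for k,(z,a,b) in C.items():
    for nm,P in(('side',[onz(d,270+x/3,160+y/3,z) for x,y in a]),('scene',[onz(s,240+(x-420)/2.9,120+y/2.9,z) for x,y in b])):
        P=np.array(P);print(k,nm,P.mean(0)[:2].round(),[] if len(P)<4 else (cv2.minAreaRect(P[:,:2].astype(np.float32))))
E
```

```text
deep side [ 501. -197.] ((500.01727294921875, -196.83291625976562), (149.96096801757812, 56.22378158569336), 22.71106719970703)
deep scene [ 502. -188.] ((503.1072692871094, -188.34288024902344), (144.59571838378906, 71.027099609375), 22.068422317504883)
shal side [ 462. -374.] ((460.0576171875, -375.1696472167969), (62.595603942871094, 155.78652954101562), 74.54509735107422)
shal scene [ 461. -368.] ((462.3505859375, -367.39117431640625), (61.740718841552734, 151.20187377929688), 72.10769653320312)
bot side [589.  47.] ((588.253662109375, 46.199859619140625), (62.10159683227539, 150.2880859375), 83.86373901367188)
bot scene [585.  51.] ((584.4890747070312, 50.96659469604492), (61.697471618652344, 150.69085693359375), 82.73674011230469)
post side [429.  61.] []
post scene [427.  63.] []
```

Emit:
{"fn": "apply_moves", "kwargs": {
  "series": [
    [[-33, -21, 0], [0, 0, 0], 94],
    [[-33, -21, 0], [0, 0, 0], 94],
    [[-33, -21, 0], [0, 0, 0], 94],
    [[-33, -21, 0], [0, 0, 0], 94],
    [[-33, -21, 0], [0, 0, 0], 94],
    [[-33, -21, 0], [0, 0, 0], 94],
    [[-33, -21, 0], [0, 0, 0], 94],
    [[-33, -21, 0], [0, 0, 0], 94],
    [[-33, -21, 0], [0, 0, 0], 94],
    [[-33, -21, 0], [0, 0, 0], 94],
    [[-33, -21, 0], [0, 0, 0], 94],
    [[-33, -21, 0], [0, 0, 0], 94]
  ]
}}

```text
time: 1.3
eef_pos: [509.6, 275.8, 205.7]
orientation: [[-0.95, 0.313, 0.0], [0.313, 0.95, 0.0], [-0.0, 0.0, -1.0]]
ft_force: [0.7, 0.5, 0.1]
opening: 93.8
gripper_force: 0.0
```

```bash
python3 - <<'E'
from h import *
o=env.get_obs();print(o['eef_pos'],o['joints'],o['orientation'].round(3).tolist(),tool([505,-190,205]))
E
```

```text
[509.55059571 275.83232646 205.70826374] [-0.82417529  0.2736618   0.26277198  1.83697212 -0.08157412  1.04099719
  0.72249852] [[-0.95, 0.313, 0.0], [0.313, 0.95, 0.0], [-0.0, 0.0, -1.0]] [-141.68467885 -443.78608798    0.57081273]
```

Emit:
{"fn": "apply_moves", "kwargs": {
  "series": [
    [[-12, -37, 0], [0, 0, 0], 94],
    [[-12, -37, 0], [0, 0, 0], 94],
    [[-12, -37, 0], [0, 0, 0], 94],
    [[-12, -37, 0], [0, 0, 0], 94],
    [[-12, -37, 0], [0, 0, 0], 94],
    [[-12, -37, 0], [0, 0, 0], 94],
    [[-12, -37, 0], [0, 0, 0], 94],
    [[-12, -37, 0], [0, 0, 0], 94],
    [[-12, -37, 0], [0, 0, 0], 94],
    [[-12, -37, 0], [0, 0, 0], 94],
    [[-12, -37, 0], [0, 0, 0], 94],
    [[-12, -37, 0], [0, 0, 0], 94]
  ]
}}

```text
time: 2.3
eef_pos: [505.9, -191.0, 205.8]
orientation: [[-0.95, 0.313, 0.001], [0.313, 0.95, 0.0], [-0.001, 0.0, -1.0]]
ft_force: [1.7, 0.4, 0.9]
opening: 93.7
gripper_force: 0.0
```

Emit:
{"fn": "apply_moves", "kwargs": {
  "series": [
    [[0, 0, 0], [0, 0, 0.122], 94],
    [[0, 0, 0], [0, 0, 0.122], 94],
    [[0, 0, 0], [0, 0, 0.122], 94],
    [[0, 0, 0], [0, 0, 0.122], 94],
    [[0, 0, 0], [0, 0, 0.122], 94],
    [[0, 0, 0], [0, 0, 0.122], 94],
    [[0, 0, 0], [0, 0, 0.122], 94],
    [[0, 0, 0], [0, 0, 0], 94]
  ]
}}

```text
time: 2.97
eef_pos: [506.2, -189.1, 205.5]
orientation: [[-0.382, 0.924, 0.0], [0.924, 0.382, -0.0], [-0.0, -0.0, -1.0]]
ft_force: [-1.0, 0.8, 0.8]
opening: 93.8
gripper_force: 0.0
```

```bash
python3 - <<'E'
from h import *
o=env.get_obs();print(o['eef_pos'],o['joints'],o['orientation'].round(3).tolist(),tool([501,-193,205]))
d=env.get_image('wrist');cv2.imwrite('pics/w1.png',d['pixels'][:,:,::-1])
E
```

```text
[ 506.21590033 -189.13818866  205.50275113] [-0.3475839   0.24140058  0.69351796  1.93860628 -0.17988897  1.02309864
  0.81751448] [[-0.382, 0.924, 0.0], [0.924, 0.382, -0.0], [-0.0, -0.0, -1.0]] [-1.57872601 -6.29496271  0.50302126]
```

View pics/w1.png

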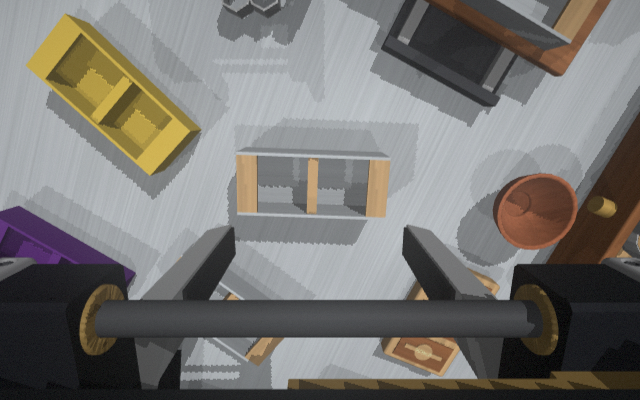

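Below the wrist camera is the deep tray: rim corners about (236,153), (388,157), (387,217), (236,213), bar at (312,186). Shallow tray partly hidden under the gripper.

```bash
cat >> h.py <<'E'
def rect(d,pts,z,off=(0,0),s=1):
    P=np.array([onz(d,off[0]+x/s,off[1]+y/s,z)[:2] for x,y in pts])
    c=P.mean(0); a=(P[1]-P[0])+(P[2]-P[3]); return c,np.degrees(np.arctan2(a[1],a[0])),np.linalg.norm(a)/2
E
python3 - <<'E'
from h import *
d=env.get_image('wrist')
c,a,l=rect(d,[(236,153),(388,157),(387,217),(236,213)],54);print(c,a,l)
print(onz(d,312,186,51),tool([c[0],c[1],14]))
o=env.get_obs();print(np.degrees(np.arctan2(o['orientation'][1,1],o['orientation'][0,1])))
E
```

```text
[ 500.85931528 -191.25964905] 21.344096571634342 150.24482879406864
[ 501.31473399 -192.14363683   51.        ] [ 1.21327785e-01 -5.80295520e+00  1.91515950e+02]
23.071814712120368
```

Emit:
{"fn": "apply_moves", "kwargs": {
  "series": [
    [[0, -5.5, 10], [0, 0, 0.02], 50],
    [[0, 0, 35], [0, 0, 0], 50],
    [[0, 0, 35], [0, 0, 0], 50],
    [[0, 0, 35], [0, 0, 0], 50],
    [[0, 0, 30], [0, 0, 0], 50],
    [[0, 0, 22], [0, 0, 0], 50],
    [[0, 0, 13], [0, 0, 0], 50],
    [[0, 0, 8], [0, 0, 0], 50],
    [[0, 0, 0], [0, 0, 0], 50],
    [[0, 0, 0], [0, 0, 0], 0],
    [[0, 0, 0], [0, 0, 0], 0],
    [[0, 0, 0], [0, 0, 0], 0]
  ]
}}

```text
time: 4.07
eef_pos: [501.9, -191.5, 18.6]
orientation: [[-0.369, 0.929, 0.002], [0.929, 0.369, -0.0], [-0.001, 0.002, -1.0]]
ft_force: [0.3, -0.8, -0.3]
opening: 33.4
gripper_force: 0.0
```

Emit:
{"fn": "apply_moves", "kwargs": {
  "series": [
    [[0, 0, 0], [0, 0, 0], 0],
    [[0, 0, 0], [0, 0, 0], 0],
    [[0, 0, 0], [0, 0, 0], 0],
    [[0, 0, 0], [0, 0, 0], 0],
    [[0, 0, 0], [0, 0, 0], 0]
  ]
}}

```text
time: 4.48
eef_pos: [501.2, -191.4, 17.8]
orientation: [[-0.369, 0.93, 0.0], [0.93, 0.369, 0.0], [0.0, 0.0, -1.0]]
ft_force: [-2.0, 0.9, 7.4]
opening: 9.5
gripper_force: 29.9
```

Emit:
{"fn": "apply_moves", "kwargs": {
  "series": [
    [[0, 0, -10], [0, 0, 0], 0],
    [[0, 0, -25], [0, 0, 0], 0],
    [[0, 0, -35], [0, 0, 0], 0],
    [[0, 0, -35], [0, 0, 0], 0],
    [[0, 0, -35], [0, 0, 0], 0],
    [[6, 10, -30], [0, 0, 0], 0],
    [[11, 18, -12], [0, 0, 0], 0],
    [[14, 23, 0], [0, 0, 0], 0],
    [[14, 23, 0], [0, 0, 0], 0],
    [[13, 21, 0], [0, 0, 0], 0],
    [[9, 15, 0], [0, 0, 0], 0],
    [[5, 9, 0], [0, 0, 0], 0]
  ]
}}

```text
time: 5.48
eef_pos: [585.9, -78.6, 199.6]
orientation: [[-0.371, 0.929, -0.0], [0.929, 0.371, -0.0], [0.0, -0.0, -1.0]]
ft_force: [-0.4, 0.1, -2.4]
opening: 9.8
gripper_force: 30.0
```

Emit:
{"fn": "apply_moves", "kwargs": {
  "series": [
    [[0, 0, 0], [0, 0, 0.06], 0],
    [[0, 0, 0], [0, 0, 0.1], 0],
    [[0, 0, 0], [0, 0, 0.1], 0],
    [[0, 0, 0], [0, 0, 0.1], 0],
    [[0, 0, 0], [0, 0, 0.08], 0],
    [[0, 0, 0], [0, 0, 0.033], 0],
    [[0, 0, 0], [0, 0, 0], 0],
    [[0, 0, 0], [0, 0, 0], 0],
    [[0, 0, 0], [0, 0, 0], 0]
  ]
}}

```text
time: 6.23
eef_pos: [584.9, -81.0, 199.6]
orientation: [[0.094, 0.996, -0.0], [0.996, -0.094, -0.0], [-0.0, -0.0, -1.0]]
ft_force: [-0.3, -0.4, -2.5]
opening: 9.9
gripper_force: 30.0
```

```bash
python3 - <<'E'
from h import *
o=env.get_obs();print(o['eef_pos'],o['joints'],o['opening'],o['ft_force'])
d=env.get_image('wrist');cv2.imwrite('pics/w2.png',d['pixels'][:,:,::-1]);print(proj(d,[587,49,66]))
E
```

```text
[584.91304179 -81.02687061 199.56459729] [-0.56589526  0.36579716  0.75979358  1.83927284 -0.28778002  1.04991126
  0.2119522 ] 9.862491266252427 [-0.30543732 -0.37591156 -2.45130819]
[306.1078004   41.05222348]
```

View pics/w2.png

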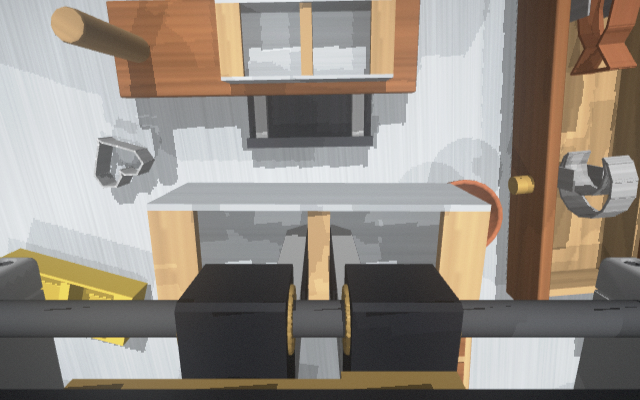

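The fixed tray shows near rim edge (220,79)-(393,76) and far edge (216,3)-(396,2), bar near (306,40). The held tray's near rim edge is (148,209)-(490,207), gripped centrally.

```bash
python3 - <<'E'
from h import *
d=env.get_image('wrist');o=env.get_obs()
for p in [(216,3),(396,2),(393,76),(220,79),(306,40)]: print(onz(d,*p,66)[:2].round(1))
print('held',[onz(d,*p,235.8)[:2].round(1) for p in[(148,209),(490,207)]])
print('held lips inner',[onz(d,*p,235.8)[:2].round(1) for p in[(199,240),(442,240)]], 'bar',onz(d,319,240,232.8)[:2])
print('post',[onz(d,*p,127)[:2].round(1) for p in[(69,25)]])
E
```

```text
[515.7  85.2]
[664.4  71.9]
[659.4  14. ]
[509.3  25.7]
[587.1  49.9]
held [array([514. , -44.6]), array([662.4, -57.8])]
held lips inner [array([533.6, -60.9]), array([641.5, -71.1])] bar [586.72872329 -67.08464892]
post [array([429.3,  62.4])]
```

Emit:
{"fn": "apply_moves", "kwargs": {
  "series": [
    [[7, -2, 0], [0, 0, -0.007], 0],
    [[15, -4, 0], [0, 0, 0], 0],
    [[22, -5.3, 0], [0, 0, 0], 0],
    [[25, -6, 10], [0, 0, 0], 0],
    [[25, -6, 18], [0, 0, 0], 0],
    [[19, -4, 22], [0, 0, 0], 0],
    [[11, -3, 22], [0, 0, 0], 0],
    [[6.7, -1, 15], [0, 0, 0], 0],
    [[0, 0, 8], [0, 0, 0], 0],
    [[0, 0, 4], [0, 0, 0], 0],
    [[0, 0, 0], [0, 0, 0], 0],
    [[0, 0, 0], [0, 0, 0], 0]
  ]
}}

```text
time: 7.33
eef_pos: [566.0, 51.6, 101.2]
orientation: [[0.089, 0.996, 0.001], [0.996, -0.089, -0.0], [-0.0, 0.001, -1.0]]
ft_force: [0.6, -0.0, -2.2]
opening: 9.6
gripper_force: 30.0
```

```bash
python3 - <<'E'
from h import *
d=env.get_image('side');s=env.get_image('scene');w=env.get_image('wrist')
print(tool([566,52,77.5]))
im=np.zeros((600,800,3),np.uint8)
im[:360,:400]=cv2.resize(d['pixels'][145:235,280:380],None,fx=4,fy=4,interpolation=cv2.INTER_CUBIC)
im[:360,400:]=cv2.resize(s['pixels'][190:280,275:375],None,fx=4,fy=4,interpolation=cv2.INTER_CUBIC)
im[360:,:384]=cv2.resize(w['pixels'],(384,240))
cv2.imwrite('pics/p1.png',im[:,:,::-1])
E
```

```text
[ 0.0356226  -0.08183205 23.84393929]
```

View pics/p1.png

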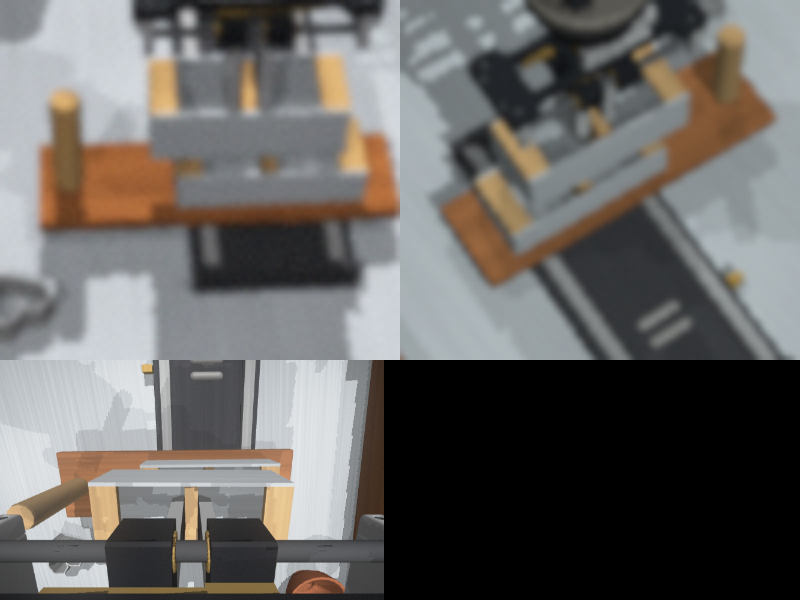

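The deep tray hovers stepped towards the post, square with the fixed tray below. Lowering it.

Emit:
{"fn": "apply_moves", "kwargs": {
  "series": [
    [[0, 0, 7], [0, 0, 0], 0],
    [[0, 0, 6], [0, 0, 0], 0],
    [[0, 0, 4], [0, 0, 0], 0],
    [[0, 0, 3], [0, 0, 0], 0],
    [[0, 0, 2], [0, 0, 0], 0],
    [[0, 0, 1.5], [0, 0, 0], 0],
    [[0, 0, 0], [0, 0, 0], 0],
    [[0, 0, 0], [0, 0, 0], 0],
    [[0, 0, 0], [0, 0, 0], 0]
  ]
}}

```text
time: 8.23
eef_pos: [565.2, 52.4, 77.6]
orientation: [[0.088, 0.996, -0.001], [0.996, -0.088, 0.001], [0.001, -0.001, -1.0]]
ft_force: [-8.9, 0.3, 16.5]
opening: 10.1
gripper_force: 30.0
```

Emit:
{"fn": "apply_moves", "kwargs": {
  "series": [
    [[0, 0, -0.5], [0, 0, 0], 10],
    [[0, 0, 0], [0, 0, 0], 45],
    [[0, 0, 0], [0, 0, 0], 45],
    [[0, 0, 0], [0, 0, 0], 45],
    [[0, 0, 0], [0, 0, 0], 45],
    [[0, 0, -10], [0, 0, 0], 45],
    [[0, 0, -25], [0, 0, 0], 45],
    [[0, 0, -35], [0, 0, 0], 45],
    [[0, 0, -38], [0, 0, 0], 45],
    [[-20, 0, -20], [0, 0, 0], 45],
    [[-30, 0, 0], [0, 0, 0], 45],
    [[-30, 0, 0], [0, 0, 0], 45]
  ]
}}

```text
time: 9.23
eef_pos: [559.2, -27.5, 207.6]
orientation: [[0.086, 0.996, 0.003], [0.996, -0.086, 0.001], [0.001, 0.003, -1.0]]
ft_force: [-0.5, -0.1, 0.3]
opening: 45.1
gripper_force: 0.0
```

```bash
python3 - <<'E'
from h import *
o=env.get_obs();print(o['eef_pos'],o['ft_force'])
w=env.get_image('wrist');cv2.imwrite('pics/w3.png',w['pixels'][:,:,::-1])
print(tool([461,-371,205]))
E
```

```text
[559.15806589 -27.53373393 207.64310207] [-0.50004307 -0.08613025  0.28511448]
[-344.0856824   -65.18636367    2.42640019]
```

View pics/w3.png

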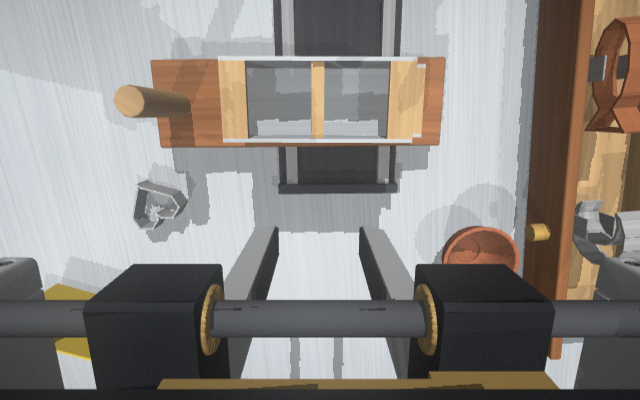

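The deep tray sits stepped: rim (219,57)-(415,57) far, (222,140)-(413,138) near, with a strip of the lower lip showing to the right (to x≈425).

```bash
python3 - <<'E'
from h import *
w=env.get_image('wrist')
for z in(114,120):
    P=[onz(w,*p,z)[:2].round(1) for p in [(219,57),(415,57),(413,138),(222,140)]];print(z,P,np.mean(P,0),rect(w,[(219,57),(415,57),(413,138),(222,140)],z))
print('bar',onz(w,317,100,111),'bottom far end',[onz(w,*p,66)[:2].round(1) for p in[(425,64),(422,138)]])
E
```

```text
114 [array([494.5,  82.8]), array([640.5,  69.2]), array([637.5,   9.4]), array([486.9,  21.8])] [564.85  45.8 ] (array([564.86856439,  45.80098898]), np.float64(-5.016634644359206), np.float64(148.84350864519362))
120 [array([496.1,  81.7]), array([638.9,  68.5]), array([635.8,   9.9]), array([488.6,  22.1])] [564.85  45.55] (array([564.84724407,  45.56939146]), np.float64(-5.016634644359204), np.float64(145.56674024536315))
bar [564.58151084  45.29367653 111.        ] bottom far end [array([662.7,  68.6]), array([658.8,   4. ])]
```

Emit:
{"fn": "apply_moves", "kwargs": {
  "series": [
    [[-25, -5, 0], [0, 0, 0], 60],
    [[-33, -6, 0], [0, 0, 0], 60],
    [[-35, -7, 0], [0, 0, 0], 60],
    [[-35, -7, 0], [0, 0, 0], 60],
    [[-35, -7, 0], [0, 0, 0], 60],
    [[-35, -7, 0], [0, 0, 0], 60],
    [[-35, -7, 0], [0, 0, 0], 60],
    [[-33, -6, 0], [0, 0, 0], 60],
    [[-29, -5, 0], [0, 0, 0], 60],
    [[-20, -3, 0], [0, 0, 0.05], 60],
    [[0, 0, 0], [0, 0, 0.09], 60],
    [[0, 0, 0], [0, 0, 0.07], 60]
  ]
}}

```text
time: 10.33
eef_pos: [470.3, -337.3, 206.0]
orientation: [[0.301, 0.954, -0.0], [0.954, -0.301, -0.0], [-0.0, 0.0, -1.0]]
ft_force: [0.7, 0.4, 0.4]
opening: 59.9
gripper_force: 0.0
```

Emit:
{"fn": "apply_moves", "kwargs": {
  "series": [
    [[0, 0, 0], [0, 0, 0], 60],
    [[0, 0, 0], [0, 0, 0], 60],
    [[0, 0, 0], [0, 0, 0], 60]
  ]
}}

```text
time: 10.58
eef_pos: [471.3, -335.3, 205.7]
orientation: [[0.291, 0.957, 0.0], [0.957, -0.291, 0.0], [0.0, -0.0, -1.0]]
ft_force: [-0.5, -0.1, 0.4]
opening: 60.4
gripper_force: 0.0
```

```bash
python3 - <<'E'
from h import *
o=env.get_obs();print(o['eef_pos'],o['joints'])
w=env.get_image('wrist');cv2.imwrite('pics/w4.png',w['pixels'][:,:,::-1])
E
```

```text
[ 471.29602879 -335.30448815  205.66302752] [-0.19447753  0.37169438  0.89797351  1.86371277 -0.33099433  1.06362663
  0.53941498]
```

View pics/w4.png

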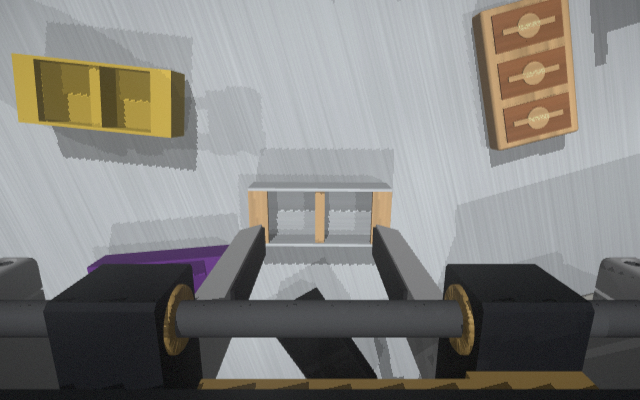

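The shallow tray: rim (249,189), (392,189), (391,244), (249,244), bar (320,217); grey with wooden lips, aligned with the fingers.

```bash
python3 - <<'E'
from h import *
w=env.get_image('wrist')
c,a,l=rect(w,[(249,189),(392,189),(391,244),(249,244)],40);print(c,a,l,onz(w,320,217,37),tool([c[0],c[1],18]))
E
```

```text
[ 462.66448312 -370.78754366] -16.945346728607596 150.71104034601274 [ 462.16739991 -371.54125279   37.        ] [-36.40482279   2.10509865 187.63135798]
```

Emit:
{"fn": "apply_moves", "kwargs": {
  "series": [
    [[-12, 1, 0], [0, 0, 0], 50],
    [[-16, 1, 10], [0, 0, 0], 50],
    [[-8.5, 0, 30], [0, 0, 0], 50],
    [[0, 0, 36], [0, 0, 0], 50],
    [[0, 0, 36], [0, 0, 0], 50],
    [[0, 0, 32], [0, 0, 0], 50],
    [[0, 0, 24], [0, 0, 0], 50],
    [[0, 0, 14], [0, 0, 0], 50],
    [[0, 0, 7.5], [0, 0, 0], 50],
    [[0, 0, 3], [0, 0, 0], 50],
    [[0, 0, 0], [0, 0, 0], 50],
    [[0, 0, 0], [0, 0, 50], 50]
  ]
}}

```text
out of range
```

Typo in the last row; the whole call was refused. Sending it again, corrected.

Emit:
{"fn": "apply_moves", "kwargs": {
  "series": [
    [[-12, 1, 0], [0, 0, 0], 50],
    [[-16, 1, 10], [0, 0, 0], 50],
    [[-8.5, 0, 30], [0, 0, 0], 50],
    [[0, 0, 36], [0, 0, 0], 50],
    [[0, 0, 36], [0, 0, 0], 50],
    [[0, 0, 32], [0, 0, 0], 50],
    [[0, 0, 24], [0, 0, 0], 50],
    [[0, 0, 14], [0, 0, 0], 50],
    [[0, 0, 7.5], [0, 0, 0], 50],
    [[0, 0, 3], [0, 0, 0], 50],
    [[0, 0, 0], [0, 0, 0], 50],
    [[0, 0, 0], [0, 0, 0], 50]
  ]
}}

```text
time: 11.68
eef_pos: [462.9, -371.7, 14.2]
orientation: [[0.293, 0.956, 0.001], [0.956, -0.293, -0.001], [-0.0, 0.002, -1.0]]
ft_force: [0.1, -0.4, 0.5]
opening: 50.1
gripper_force: 0.0
```

Emit:
{"fn": "apply_moves", "kwargs": {
  "series": [
    [[0, 0, 0], [0, 0, 0], 0],
    [[0, 0, 0], [0, 0, 0], 0],
    [[0, 0, 0], [0, 0, 0], 0],
    [[0, 0, 0], [0, 0, 0], 0],
    [[0, 0, 0], [0, 0, 0], 0],
    [[0, 0, 0], [0, 0, 0], 0],
    [[0, 0, 0], [0, 0, 0], 0],
    [[0, 0, 0], [0, 0, 0], 0]
  ]
}}

```text
time: 12.35
eef_pos: [462.2, -371.3, 13.0]
orientation: [[0.294, 0.956, 0.0], [0.956, -0.294, 0.0], [0.0, -0.0, -1.0]]
ft_force: [-1.6, 0.8, 1.5]
opening: 9.7
gripper_force: 30.0
```

Emit:
{"fn": "apply_moves", "kwargs": {
  "series": [
    [[0, 0, -10], [0, 0, 0], 0],
    [[0, 0, -25], [0, 0, 0], 0],
    [[0, 0, -35], [0, 0, 0], 0],
    [[0, 0, -38], [0, 0, 0], 0],
    [[5, 0, -38], [0, 0, 0], 0],
    [[15, 1, -28], [0, 0, 0], 0],
    [[22, 2, -14], [0, 0, 0], 0],
    [[28, 3, -2], [0, 0, 0], 0],
    [[31, 3, 0], [0, 0, 0], 0],
    [[32, 3, 0], [0, 0, 0], 0],
    [[32, 3, 0], [0, 0, 0], 0],
    [[32, 3, 0], [0, 0, 0], 0]
  ]
}}

```text
time: 13.35
eef_pos: [537.3, -186.8, 203.6]
orientation: [[0.294, 0.956, 0.0], [0.956, -0.294, 0.0], [0.0, 0.0, -1.0]]
ft_force: [0.9, -0.3, -1.6]
opening: 9.4
gripper_force: 30.0
```

Emit:
{"fn": "apply_moves", "kwargs": {
  "series": [
    [[32, 3, 0], [0, 0, 0], 0],
    [[31, 3, 0], [0, 0, 0], 0],
    [[28, 3, 0], [0, 0, 0], 0],
    [[20, 2, 0], [0, 0, 0], 0],
    [[11, 1, 0], [0, 0, -0.03], 0],
    [[5, 0, 0], [0, 0, -0.06], 0],
    [[0, 0, 0], [0, 0, -0.07], 0],
    [[0, 0, 0], [0, 0, -0.04], 0],
    [[0, 0, 0], [0, 0, -0.011], 0],
    [[0, 0, 0], [0, 0, 0], 0],
    [[0, 0, 0], [0, 0, 0], 0],
    [[0, 0, 0], [0, 0, 0], 0]
  ]
}}

```text
time: 14.35
eef_pos: [585.7, -70.7, 203.1]
orientation: [[0.088, 0.996, -0.0], [0.996, -0.088, -0.0], [-0.0, -0.0, -1.0]]
ft_force: [-0.6, 0.5, -2.1]
opening: 9.7
gripper_force: 30.0
```

```bash
python3 - <<'E'
from h import *
o=env.get_obs();print(o['eef_pos'],o['joints'],o['opening'],o['orientation'].round(4)[:2,1],tool([586.5,50.2,144]))
w=env.get_image('wrist');cv2.imwrite('pics/w5.png',w['pixels'][:,:,::-1])
E
```

```text
[585.72686454 -70.70007808 203.0677707 ] [-0.62366622  0.3751538   0.81591745  1.83859478 -0.31066037  1.06066177
  0.22337647] 9.740062751043633 [ 0.9961 -0.0883] [120.50327559  -9.89629958  59.05465249]
```

View pics/w5.png

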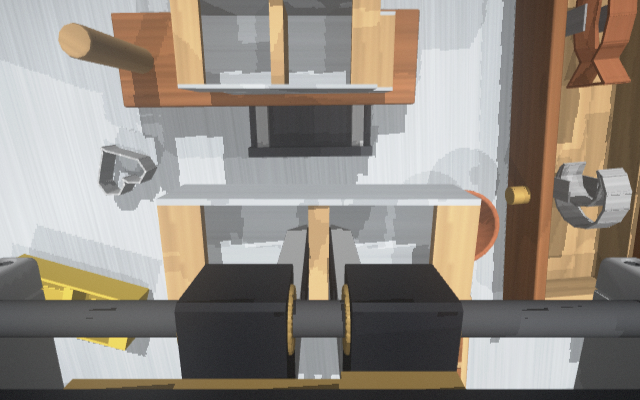

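Deep tray near rim edge is (179,91)-(377,88); held shallow tray near rim edge is (159,205)-(481,203).

```bash
python3 - <<'E'
from h import *
w=env.get_image('wrist');f=lambda P,z:np.array([onz(w,*p,z)[:2] for p in P])
for n,P,z in(('deep',[(179,91),(377,88)],114),('held',[(159,205),(481,203)],230.1),('bottom',[(394,89)],66)):
    a=f(P,z);e=a[-1]-a[0];ang=np.arctan2(e[1],e[0]);print(n,a.round(1).tolist(),np.linalg.norm(e),np.degrees(ang),a.mean(0)+32*np.array([-np.sin(-.085),np.cos(.085)])*(1 if n=='deep' else -1))
E
```

```text
deep [[489.1, 24.6], [637.7, 13.6]] 149.04149026984868 -4.233657774200667 [566.1226957   50.99420501]
held [[515.1, -35.4], [663.4, -47.7]] 148.84236424408155 -4.709202584451602 [586.52430494 -73.43884472]
bottom [[660.9, 14.0]] 0.0 0.0 [658.16670074 -17.83959084]
```

Emit:
{"fn": "apply_moves", "kwargs": {
  "series": [
    [[7, 0, 0], [0, 0, 0], 0],
    [[15, -1, 0], [0, 0, 0], 0],
    [[22, -2, 0], [0, 0, 0], 0],
    [[25, -2.5, 5], [0, 0, 0], 0],
    [[22, -2, 11], [0, 0, 0], 0],
    [[16, -1.4, 14], [0, 0, 0], 0],
    [[9, -1, 14], [0, 0, 0], 0],
    [[4.5, 0, 9], [0, 0, 0], 0],
    [[0, 0, 5], [0, 0, 0], 0],
    [[0, 0, 0], [0, 0, 0], 0],
    [[0, 0, 0], [0, 0, 0], 0]
  ]
}}

```text
time: 15.37
eef_pos: [586.7, 49.6, 145.3]
orientation: [[0.088, 0.996, 0.0], [0.996, -0.088, -0.0], [-0.0, 0.0, -1.0]]
ft_force: [0.4, -0.4, -1.7]
opening: 9.6
gripper_force: 30.0
```

Emit:
{"fn": "apply_moves", "kwargs": {
  "series": [
    [[0, 0, 7], [0, 0, 0], 0],
    [[0, 0, 6], [0, 0, 0], 0],
    [[0, 0, 4], [0, 0, 0], 0],
    [[0, 0, 3], [0, 0, 0], 0],
    [[0, 0, 2.5], [0, 0, 0], 0],
    [[0, 0, 1.5], [0, 0, 0], 0],
    [[0, 0, 0.5], [0, 0, 0], 0],
    [[0, 0, 0], [0, 0, 0], 0],
    [[0, 0, 0], [0, 0, 0], 0]
  ]
}}

```text
time: 16.12
eef_pos: [586.4, 50.5, 121.0]
orientation: [[0.087, 0.996, -0.0], [0.996, -0.087, 0.0], [0.0, -0.0, -1.0]]
ft_force: [-5.1, -0.3, 8.4]
opening: 9.9
gripper_force: 30.0
```

Emit:
{"fn": "apply_moves", "kwargs": {
  "series": [
    [[0, 0, -0.3], [0, 0, 0], 10],
    [[0, 0, 0], [0, 0, 0], 45],
    [[0, 0, 0], [0, 0, 0], 45],
    [[0, 0, 0], [0, 0, 0], 45],
    [[0, 0, 0], [0, 0, 0], 45],
    [[0, 0, -10], [0, 0, 0], 45],
    [[0, 0, -25], [0, 0, 0], 45],
    [[0, 0, -35], [0, 0, 0], 45],
    [[-10, 0, -25], [0, 0, 0], 45],
    [[-25, 0, -10], [0, 0, 0], 45],
    [[-35, 0, 0], [0, 0, 0], 45],
    [[-35, 0, 0], [0, 0, 0], 45]
  ]
}}

```text
time: 17.12
eef_pos: [577.7, -54.5, 227.4]
orientation: [[0.085, 0.996, 0.002], [0.996, -0.085, 0.001], [0.001, 0.002, -1.0]]
ft_force: [0.7, 0.5, 0.1]
opening: 45.4
gripper_force: 0.0
```

Emit:
{"fn": "apply_moves", "kwargs": {
  "series": [
    [[-20, -20, 0], [0, 0, 0], 60],
    [[-10, -20, 0], [0, 0, 0], 60],
    [[0, -8, 0], [0, 0, 0], 60],
    [[0, 0, 0], [0, 0, 0], 60],
    [[0, 0, 0], [0, 0, 0], 60],
    [[0, 0, 0], [0, 0, 0], 60]
  ]
}}

```text
time: 17.62
eef_pos: [528.0, -78.7, 226.2]
orientation: [[0.085, 0.996, 0.001], [0.996, -0.085, 0.0], [0.0, 0.001, -1.0]]
ft_force: [-0.3, 0.4, 0.3]
opening: 60.3
gripper_force: 0.0
```

```bash
python3 - <<'E'
from h import *
o=env.get_obs();print(o['eef_pos'],o['joints'])
w=env.get_image('wrist');d=env.get_image('side')
im=np.zeros((600,800,3),np.uint8);im[:250,:640]=w['pixels'][:250]
im[250:600,:800]=cv2.resize(d['pixels'][145:233,260:460],(800,350),interpolation=cv2.INTER_CUBIC)
cv2.imwrite('pics/w6.png',im[:,:,::-1])
E
```

```text
[527.9785024  -78.69500402 226.19743597] [-0.71532619  0.23029689  0.87631741  1.9350014  -0.20202672  1.06560506
  0.16112604]
```

View pics/w6.png

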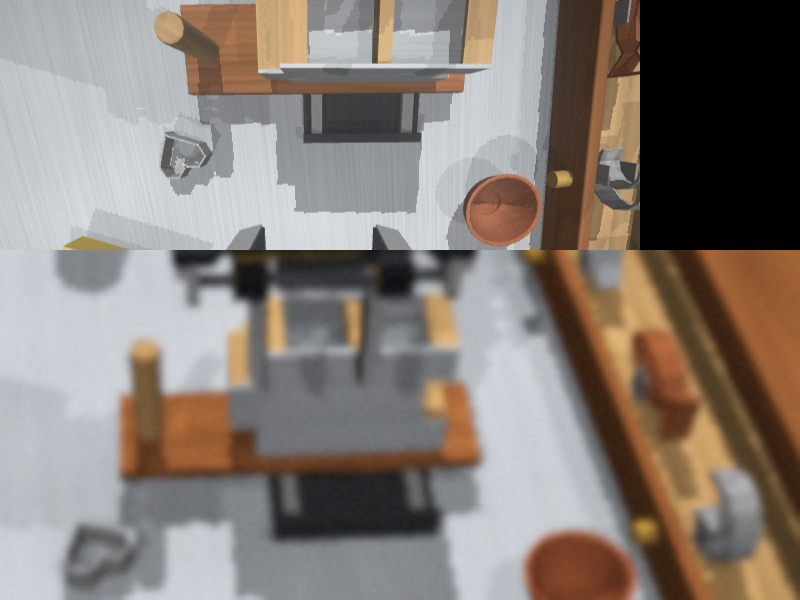

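Stack is seated with alternating steps: side crop shows exposed deep lip left at (238,355) and bottom lip right at (433,400). The post top is at wrist (170,28). Now I turn the gripper so the fingers close along the travel.

Emit:
{"fn": "apply_moves", "kwargs": {
  "series": [
    [[0, 0, 0], [0, 0, -0.121], 60],
    [[0, 0, 0], [0, 0, -0.121], 60],
    [[0, 0, 0], [0, 0, -0.121], 60],
    [[0, 0, 0], [0, 0, -0.121], 60],
    [[0, 0, 0], [0, 0, -0.121], 60],
    [[0, 0, 0], [0, 0, -0.121], 60],
    [[0, 0, 0], [0, 0, -0.121], 60],
    [[0, 0, 0], [0, 0, -0.121], 60],
    [[0, 0, 0], [0, 0, -0.121], 60],
    [[0, 0, 0], [0, 0, -0.121], 60],
    [[0, 0, 0], [0, 0, -0.121], 60],
    [[0, 0, 0], [0, 0, -0.121], 60]
  ]
}}

```text
time: 18.72
eef_pos: [527.4, -79.4, 225.6]
orientation: [[-0.98, 0.198, -0.001], [0.198, 0.98, -0.001], [0.0, -0.001, -1.0]]
ft_force: [0.7, 0.2, 0.1]
opening: 59.9
gripper_force: 0.0
```

Emit:
{"fn": "apply_moves", "kwargs": {
  "series": [
    [[0, 0, 0], [0, 0, -0.12], 60],
    [[0, 0, 0], [0, 0, 0], 60],
    [[0, 0, 0], [0, 0, 0], 60]
  ]
}}

```text
time: 18.97
eef_pos: [527.2, -79.7, 225.6]
orientation: [[-0.996, 0.089, -0.0], [0.089, 0.996, -0.0], [0.0, -0.0, -1.0]]
ft_force: [-0.3, -0.3, 0.1]
opening: 59.9
gripper_force: 0.0
```

```bash
python3 - <<'E'
from h import *
o=env.get_obs();print(o['eef_pos'],o['joints'],o['orientation'].round(3).tolist(),tool([428.5,62.4,170]),tool([428.5,62.4,80]))
E
```

```text
[527.24735241 -79.66672651 225.612973  ] [-0.49670259  0.19138828  0.60603094  1.92687892 -0.12410404  1.0604202
  1.6428213 ] [[-0.996, 0.089, -0.0], [0.089, 0.996, -0.0], [0.0, -0.0, -1.0]] [111.04511762 132.67935044  55.60547612] [111.01463727 132.70995045 145.60546576]
```

Emit:
{"fn": "apply_moves", "kwargs": {
  "series": [
    [[8, 10, 0], [0, 0, 0], 60],
    [[14, 17, 0], [0, 0, 0], 60],
    [[18, 21, 0], [0, 0, 0], 60],
    [[18, 22, 0], [0, 0, 0], 60],
    [[18, 22, 0], [0, 0, 0], 60],
    [[17, 19, 0], [0, 0, 0], 60],
    [[11, 14, 0], [0, 0, 0], 60],
    [[7, 8, 0], [0, 0, 0], 60],
    [[0, 0, 10], [0, 0, 0], 60],
    [[0, 0, 20], [0, 0, 0], 60],
    [[0, 0, 10], [0, 0, 0], 60],
    [[0, 0, 0], [0, 0, 0], 60]
  ]
}}

```text
time: 19.97
eef_pos: [426.8, 61.4, 183.6]
orientation: [[-0.996, 0.088, -0.003], [0.088, 0.996, -0.002], [0.003, -0.002, -1.0]]
ft_force: [-0.0, -0.7, -0.6]
opening: 60.2
gripper_force: 0.0
```

```bash
python3 - <<'E'
from h import *
o=env.get_obs();print(o['eef_pos'],o['joints'],tool([428.3,62.6,85]))
w=env.get_image('wrist');print(proj(w,[428.3,62.6,127]))
# wooden post-top blob near the predicted pixel
hs=cv2.cvtColor(w['pixels'],cv2.COLOR_RGB2HSV);m=cv2.inRange(hs,(10,70,120),(25,200,255))
n,l,s,c=cv2.connectedComponentsWithStats(m)
for i in range(1,n):
    if s[i,4]>300: print(s[i],c[i].round(),onz(w,*c[i],127).round(1))
E
```

```text
[426.79756705  61.39714763 183.58532294] [-0.73953426  0.0335821   0.46262707  2.16825256 -0.01715795  0.94703791
  1.21521598] [-1.6918692   1.5582214  98.57727721]
[319.17024305 213.62639779]
[    0     0    96   150 11948] [43. 70.] [ 314.8 -108.7  127. ]
[ 277  160   87  119 6768] [325. 210.] [426.2  66.9 127. ]
[ 286  284   72   16 1144] [321. 291.] [490.2  58.7 127. ]
[ 282  337   80   21 1617] [321. 347.] [539.2  54.5 127. ]
```

Emit:
{"fn": "apply_moves", "kwargs": {
  "series": [
    [[-1.5, 1.5, 10], [0, 0, 0], 60],
    [[0, 0, 20], [0, 0, 0], 60],
    [[0, 0, 25], [0, 0, 0], 60],
    [[0, 0, 22], [0, 0, 0], 60],
    [[0, 0, 13], [0, 0, 0], 60],
    [[0, 0, 7], [0, 0, 0], 60],
    [[0, 0, 0], [0, 0, 0], 60],
    [[0, 0, 0], [0, 0, 0], 20],
    [[0, 0, 0], [0, 0, 0], 20],
    [[0, 0, 0], [0, 0, 0], 20],
    [[0, 0, 0], [0, 0, 0], 20],
    [[0, 0, 0], [0, 0, 0], 20]
  ]
}}

```text
time: 21.02
eef_pos: [429.7, 63.9, 89.3]
orientation: [[-0.996, 0.086, 0.001], [0.086, 0.996, 0.001], [-0.001, 0.001, -1.0]]
ft_force: [0.7, -0.0, 0.0]
opening: 30.2
gripper_force: 0.0
```

Emit:
{"fn": "apply_moves", "kwargs": {
  "series": [
    [[0, 0, 0], [0, 0, 0], 20],
    [[0, 0, 0], [0, 0, 0], 20],
    [[0, 0, 0], [0, 0, 0], 20]
  ]
}}

```text
time: 21.27
eef_pos: [429.5, 63.6, 89.1]
orientation: [[-0.996, 0.086, 0.0], [0.086, 0.996, 0.0], [-0.0, 0.0, -1.0]]
ft_force: [-1.5, -2.4, 7.3]
opening: 23.7
gripper_force: 30.0
```

Emit:
{"fn": "apply_moves", "kwargs": {
  "series": [
    [[0, 1, 0], [0, 0, 0], 20],
    [[0, 2, 0], [0, 0, 0], 20],
    [[0, 3, 0], [0, 0, 0], 20],
    [[0, 4, 0], [0, 0, 0], 20],
    [[0, 5, 0], [0, 0, 0], 20],
    [[0, 6, 0], [0, 0, 0], 20],
    [[0, 7, 0], [0, 0, 0], 20],
    [[0, 7, 0], [0, 0, 0], 20],
    [[0, 7, 0], [0, 0, 0], 20],
    [[0, 7, 0], [0, 0, 0], 20],
    [[0, 7, 0], [0, 0, 0], 20],
    [[0, 7, 0], [0, 0, 0], 20]
  ]
}}

```text
time: 22.27
eef_pos: [434.4, 126.9, 89.1]
orientation: [[-0.996, 0.086, -0.001], [0.086, 0.996, 0.0], [0.001, 0.0, -1.0]]
ft_force: [-5.9, -0.7, 11.0]
opening: 23.4
gripper_force: 30.0
```

Emit:
{"fn": "apply_moves", "kwargs": {
  "series": [
    [[0, 7, 0], [0, 0, 0], 20],
    [[0, 7, 0], [0, 0, 0], 20],
    [[0, 7, 0], [0, 0, 0], 20],
    [[0, 7, 0], [0, 0, 0], 20],
    [[0, 7, 0], [0, 0, 0], 20],
    [[0, 7, 0], [0, 0, 0], 20],
    [[0, 7, 0], [0, 0, 0], 20],
    [[0, 6, 0], [0, 0, 0], 20],
    [[0, 5, 0], [0, 0, 0], 20],
    [[0, 5, 0], [0, 0, 0], 20],
    [[0, 4, 0], [0, 0, 0], 20],
    [[0, 3, 0], [0, 0, 0], 20]
  ]
}}

```text
time: 23.27
eef_pos: [440.0, 198.6, 89.1]
orientation: [[-0.996, 0.085, -0.002], [0.085, 0.996, 0.0], [0.002, -0.0, -1.0]]
ft_force: [-10.1, -0.7, 14.8]
opening: 23.6
gripper_force: 30.0
```

Emit:
{"fn": "apply_moves", "kwargs": {
  "series": [
    [[0, 2, 0], [0, 0, 0], 20],
    [[0, 1.5, 0], [0, 0, 0], 20],
    [[0, 1, 0], [0, 0, 0], 20],
    [[0, 0.5, 0], [0, 0, 0], 20],
    [[0, 0, 0], [0, 0, 0], 20],
    [[0, 0, 0], [0, 0, 0], 20],
    [[0, 0, 0], [0, 0, 0], 20],
    [[0, 0, 0], [0, 0, 0], 20]
  ]
}}

```text
time: 23.93
eef_pos: [440.3, 203.2, 89.1]
orientation: [[-0.996, 0.085, -0.002], [0.085, 0.996, 0.0], [0.002, -0.0, -1.0]]
ft_force: [-8.8, -0.7, 15.8]
opening: 23.6
gripper_force: 30.0
```

Emit:
{"fn": "apply_moves", "kwargs": {
  "series": [
    [[0, 0, 0], [0, 0, 0], 30],
    [[0, 0, 0], [0, 0, 0], 50],
    [[0, 0, 0], [0, 0, 0], 60],
    [[0, 0, 0], [0, 0, 0], 60],
    [[0, 0, 0], [0, 0, 0], 60],
    [[0, 0, -10], [0, 0, 0], 60],
    [[0, 0, -20], [0, 0, 0], 60],
    [[0, 0, -25], [0, 0, 0], 60],
    [[0, 0, -25], [0, 0, 0], 60],
    [[0, 0, -14], [0, 0, 0], 60],
    [[0, 0, 0], [0, 0, 0], 60],
    [[0, 0, 0], [0, 0, 0], 60]
  ]
}}

```text
time: 24.93
eef_pos: [441.7, 203.4, 183.7]
orientation: [[-0.996, 0.086, 0.001], [0.086, 0.996, 0.001], [-0.001, 0.001, -1.0]]
ft_force: [-0.2, 0.2, -1.4]
opening: 60.4
gripper_force: 0.0
```

```bash
python3 - <<'E'
from h import *
o=env.get_obs();print(o['eef_pos'],o['ft_force'],o['opening'])
w=env.get_image('wrist')
hs=cv2.cvtColor(w['pixels'],cv2.COLOR_RGB2HSV);m=cv2.inRange(hs,(10,70,120),(25,200,255))
n,l,s,c=cv2.connectedComponentsWithStats(m)
for i in range(1,n):
    if s[i,4]>300: print(s[i],c[i].round(),onz(w,*c[i],127).round(1))
# check stack: predicted vs. seen change: side image, shifted stack template from the pre-push crop
a=cv2.imread('pics/w6.png')[250:600,:800];a=cv2.resize(a,(200,88),interpolation=cv2.INTER_AREA)
d=env.get_image('side')
T=np.array([.084,.996,0])*140
for nm,p in(('post',[428.3,62.6,127]),('shal lip near',[521,56,148]),('shal lip far',[652,44.5,148]),('deep near lip',[500,57.5,114]),('bottom far lip',[652,44,66])):
    u=proj(d,p);v=proj(d,np.array(p)+T);x,y=(u-[260,145]).round().astype(int)
    px=a[max(0,y-1):y+2,x-1:x+2].reshape(-1,3).mean(0)[::-1];X,Y=v.round().astype(int)
    print(nm,u.round(),v.round(),px.round(),d['pixels'][Y-1:Y+2,X-1:X+2].reshape(-1,3).mean(0).round())
E
```

```text
[441.67326836 203.40906877 183.67921471] [-0.21015989  0.24487008 -1.40134665] 60.42928913894615
[ 548   88   86   87 5727] [590. 131.] [400.9 393.9 127. ]
[ 274  155   88  120 7476] [320. 205.] [437.3 206.  127. ]
[ 497  192  109   27 1884] [551. 205.] [451.6 371.1 127. ]
[ 283  279   73   21 1495] [319. 289.] [503.3 199.5 127. ]
[ 280  337   79   16 1264] [319. 344.] [552.1 195.3 127. ]
post [296. 169.] [296. 139.] [203. 166. 116.] [199. 163. 115.]
shal lip near [327. 163.] [324. 133.] [179. 145. 102.] [217. 175. 114.]
shal lip far [370. 162.] [364. 132.] [197. 157. 103.] [216. 175. 117.]
deep near lip [320. 171.] [318. 141.] [195. 157. 108.] [200. 160. 105.]
bottom far lip [367. 180.] [362. 151.] [184. 151. 108.] [196. 158. 105.]
```

The post and every exposed lip are where the stack should be after a 140 mm move, and the gripper is clear. Handing in.

```bash
python3 -c "
from station import env
print(env.sign_off())"
```

```text
the job is handed in; nothing more can be done
None
```

The job is handed in at 24.9 s: the deep tray went on stepped towards the robot and the shallow one stepped back. The carriage measured 140–141 mm along (station at 140 mm), the stack still looked in order, and the gripper was clear. I judged the click from that position and saw no verdict.

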